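Turn and load seed squash on the bench trolley

TASK

The seed squash in this greenhouse are to go in front of the bench fan with their orange ground patches turned up to the air. Bring the slatted trolley to the end of its track that is away from the fan and push its lock pedal down there, then roll over each squash that lies on the bench until its orange patch faces up, and lay it lengthways in a free gap between the deck boards, patch still up, stem pointing either way. When all are loaded, flick the pedal up, push the trolley fully home to the fan end and push the pedal down again to lock it; leave the tape roll, the seed tin and the trowel where they are.

Things in the scene. Friction and masses are not known exactly. Their poses are not given: they have to be found in the camera images.
- trolley (a joint): Slide of the slatted wooden trolley along its track, in m: 0 = home against the stop at the fan end, 0.150 = home against the stop at the other end; grows along the y axis of deck. Takes about 3 N to move and stays where it is left.
- deck (a point): Centre of the trolley's deck, on top of its boards, 50 mm above the bench; moves with the trolley. x points across the track away from the robot, y along the track away from the fan. The deck is 150 (x) by 324 mm (y). Three gaps 30 mm wide run along x between the boards, at y = -95, 0, +95 mm; a squash in a gap sinks in and stays, its centre 25 mm above this point.
- end_fan (a point): Middle of the outer face of the trolley's end board on the fan side, 45 mm above the bench; same axes as deck. The board is 150 mm wide (x), 8 mm thick, and reaches from 20 to 60 mm above the bench: a place to push the trolley.
- end_far (a point): The same point on the trolley's other end board, on the side away from the fan.
- lock_pedal (a joint): Hinge of the kickdown lock pedal on the trolley's robot side, in rad: 0 = up (released), 0.9 = down (locked); stiff (0.2 N m), stays where it is left. Down at either end of the track, its steel pawl drops between two lugs 17 mm high on the bench and holds the trolley; elsewhere it locks nothing.
- pin (a point): Middle of the pedal's level hinge pin, 40 mm above the bench, 95 mm from the deck's centre towards the robot; same axes as deck (the pin lies along y). The pedal sticks out from here towards the robot and swings up and down.
- tread (a point): Centre of the pedal's ribbed tread plate, 65 mm from the pin; moves with the pedal. Plate 50 mm long (40 to 90 mm from the pin), 36 mm wide along the pin, 8 mm thick; the arm to the pin is 22 mm wide. Its x points to the pin, z square to the plate. Down, the plate is almost level, 37 mm above the bench; up, it slopes 0.85 rad, its centre 89 mm high.
- squash1_mid (a point): Centre of an oblong ripe squash, cream with thin green stripes, 58 mm across, 135 mm long (a straight cylinder over its middle 76 mm, rounded ends), 0.3 kg. x runs along the fruit towards the stem, z out through the middle of its orange ground patch. It starts on the bench, patch turned to a side or partly under, or is absent.
- squash2_mid (a point): Centre of an oblong ripe squash, cream with thin green stripes, 58 mm across, 135 mm long (a straight cylinder over its middle 76 mm, rounded ends), 0.3 kg. x runs along the fruit towards the stem, z out through the middle of its orange ground patch. It starts on the bench, patch turned to a side or partly under, or is absent.
- squash3_mid (a point): Centre of an oblong ripe squash, cream with thin green stripes, 58 mm across, 135 mm long (a straight cylinder over its middle 76 mm, rounded ends), 0.3 kg. x runs along the fruit towards the stem, z out through the middle of its orange ground patch. It starts on the bench, patch turned to a side or partly under, or is absent.
- squash1: The whole fruit of point squash1_mid (same centre and axes). A dry crooked stem, 18 mm long, sits at one end; the crook points away from the patch. The oval orange patch is about 80 x 40 mm on one side. It rolls over at a light push and soon stops by itself; it has no flats and rests at any angle.
- squash2: The whole fruit of point squash2_mid (same centre and axes). A dry crooked stem, 18 mm long, sits at one end; the crook points away from the patch. The oval orange patch is about 80 x 40 mm on one side. It rolls over at a light push and soon stops by itself; it has no flats and rests at any angle.
- squash3: The whole fruit of point squash3_mid (same centre and axes). A dry crooked stem, 18 mm long, sits at one end; the crook points away from the patch. The oval orange patch is about 80 x 40 mm on one side. It rolls over at a light push and soon stops by itself; it has no flats and rests at any angle.
- tape_roll: Bystander: a roll of red tape lying flat, 84 mm across, 30 mm high. Origin at the centre of its underside.
- seed_tin: Bystander: a closed round steel tin, 72 mm across, 85 mm high. Origin at the centre of its underside.
- trowel: Bystander: a hand trowel with a wooden handle lying flat, 300 mm long, 60 mm wide. Origin on its axis near the middle, on the bench.
There are look-alikes about, which are no part of the job. What is shaped like the squash3 but black or pink is not meant.

How it is judged:
On the way, in this order (a step that is already met when the one before it is completed fails the run):
1. the trolley stands home at the end away from the fan, its lock pedal down (value of joint trolley above 0.142 m and value of joint lock_pedal above 0.8 rad), for 0.2 s.
2. with the trolley still locked there, every squash lies in a gap of the deck with its patch up (all of step 1 and z of squash1_mid in the frame of deck between 0.017 and 0.0275 m and x of squash1_mid in the frame of deck between -0.035 and 0.035 m and y of squash1_mid in the frame of deck between -0.115 and 0.115 m and angle between the x axis of each of squash1_mid, squash2_mid, squash3_mid and the x axis of deck, either way round below 0.25 rad and angle between each of squash1_mid, squash2_mid, squash3_mid's own z axis and vertical below 0.5 rad and linear speed of each of squash1, squash2, squash3 below 0.03 m/s and z of squash2_mid in the frame of deck between 0.017 and 0.0275 m and x of squash2_mid in the frame of deck between -0.035 and 0.035 m and y of squash2_mid in the frame of deck between -0.115 and 0.115 m and z of squash3_mid in the frame of deck between 0.017 and 0.0275 m and x of squash3_mid in the frame of deck between -0.035 and 0.035 m and y of squash3_mid in the frame of deck between -0.115 and 0.115 m), for 0.2 s.
3. the pedal is flicked up (value of joint lock_pedal below 0.3 rad), for 0.1 s.
4. the trolley is home at the fan end and the pedal is down again (value of joint trolley below 0.008 m and value of joint lock_pedal above 0.8 rad), for 0.2 s.
At the end, for the whole second after the job is handed in: Trolley within 8 mm of its fan-end stop, pedal down (over 0.8 rad); every squash present at rest in a deck gap (centre 17 to 27.5 mm above the boards, within 35 mm of mid-gap lengthways and 0.25 rad of its direction), patch within 0.5 rad of straight up (all of step 4 and z of squash1_mid in the frame of deck between 0.017 and 0.0275 m and x of squash1_mid in the frame of deck between -0.035 and 0.035 m and y of squash1_mid in the frame of deck between -0.115 and 0.115 m and angle between the x axis of each of squash1_mid, squash2_mid, squash3_mid and the x axis of deck, either way round below 0.25 rad and angle between each of squash1_mid, squash2_mid, squash3_mid's own z axis and vertical below 0.5 rad and linear speed of each of squash1, squash2, squash3 below 0.03 m/s and z of squash2_mid in the frame of deck between 0.017 and 0.0275 m and x of squash2_mid in the frame of deck between -0.035 and 0.035 m and y of squash2_mid in the frame of deck between -0.115 and 0.115 m and z of squash3_mid in the frame of deck between 0.017 and 0.0275 m and x of squash3_mid in the frame of deck between -0.035 and 0.035 m and y of squash3_mid in the frame of deck between -0.115 and 0.115 m); the robot touches nothing.
It fails at once if the tape roll is pushed out of place (over 40 mm) (distance of tape_roll from where it was at the start of the episode above 0.04 m).
It fails at once if the seed tin is pushed out of place (over 40 mm) (distance of seed_tin from where it was at the start of the episode above 0.04 m).
It fails at once if the trowel is pushed out of place (over 40 mm) (distance of trowel from where it was at the start of the episode above 0.04 m).
Of squash1, squash2, squash3 only 2 to 3 are there at a start; the rules pass over those that are not, and their reading is None.
At some moment in a run one of squash1, squash2, squash3 may be knocked a few centimetres aside while the robot is not near it.
Once in a run the grip may slacken for a moment while it holds something.
It also fails if it takes over 210 s, if anything falls off the work surface, if the arm or the gripper's body presses on something with over 40 N, if the wrist force passes 120 N, or if a joint passes its speed limit or range.

ROBOT

A 7-joint arm with a two-finger parallel gripper is mounted at the origin on the work surface. World frame = base frame: x ahead of the robot, y to its left, z up, the work surface at z = 0. Lengths are in m, angles in rad, forces in N, time in s.
With the tool pointing down it reaches from about 0.425 to 0.875 m from the base axis. Payload 8.4 kg.
Tool frame: the origin (TCP) lies on the centre line of the jaws, within the pads' length; the fingertips stand 19 mm ahead of it and the grasp point (between the pads) is the TCP; z points along the fingers, y is the direction in which the jaws open and shut (so a half turn about z gives the same grasp; the last joint's range is limited). The gripper opens to 85 mm and grips with 20 to 120 N. Pads are 22 mm wide; open, the fingers measure 114 mm over their backs; the gripper's body (76 mm by 85 mm) begins 54 mm behind the grasp point. The pads swing forward as they close: fully open they stand 13 mm farther back than shut.
Start: joints at [-1.201, 0.333, 0.04, 1.465, -0.013, 1.343, -0.059], TCP at [0.294, 0.58, 0.25] pointing down, gripper open.
Joint ranges: [-2.58, 2.58], [-0.38, 2.09], [-1.3, 1.39], [0.25, 2.4], [-1.5, 4.64], [0.08, 2.09], [-2.65, 2.65]. Speed limits (rad/s): [2.22, 2.22, 2.79, 2.79, 3.14, 3.14, 3.14].

INTERFACE

Orientations are given as a unit quaternion [x, y, z, w].
In Python, from station import read_state, eyes, robot gives the robot as it stands.
- The arm moves only by the tool move_arm, never from a script. Its arguments are lists of equal length, an entry for each row: "slide": the shift along the world's x, y, z in mm, a list of three; "twist": the turn, a rotation vector about the world's x, y, z in rad, a list of three; "gripper": the finger opening in mm, from 0 to 85.4. In form: {"slide": [[x, y, z], ...], "twist": [[rx, ry, rz], ...], "gripper": [gripper, ...]}. A call has 1 to 20 rows; each row is the pose to reach, as a shift and turn from the pose commanded when the call began; what a row does not reach only later rows make up. A row lasts 1/10 s, in which the tool goes at most 50 mm and 8.59 degrees, less where a joint would pass 70% of its speed; a pose out of reach is approached as far as the arm can. A call with a gripper value outside its range is refused whole. The fingers move at their own pace and stop on an object; "force" is the grip in N (left out, the last holds). Time passes only in rows, so rows that repeat a pose let the fingers close. It gives the time, the measured TCP pose, the force and the opening at its end, in the units of the state.
- read_state(): the state, without advancing time (a new reading comes with each control period).
- eyes.camera(name): name is "side" or "top" or "wrist"; returns the picture (420x560x3 uint8, blue, green, red); there is no depth.
- eyes.calibration(name): a dict with "fov_y" (degrees; the focal length in pixels is half the picture's height over the tangent of half this angle, whatever the lens; pixels are square), "cx", "cy" (the principal point, pixels), "T" (4x4, takes a point from camera to world coordinates). Camera axes: x right, y up, looking along -z (the intrinsics and any distortion apply to the point x, -y, -z); pixel columns grow to the right and rows downward; lengths in m; the calibration is good to about 2 mm. A picture is of the moment at which its call begins: read the wrist's pose just before it. calibration takes no time and is no camera call; for the wrist camera it gives the pose at the moment of the call.
- robot.finish_job(): hands the job in, once; it reports no verdict.
The state is a dict: "t": time; "joint_positions": joint angles; "dq": joint speeds; "joint_torque": joint torques, N m; "eef_pos": TCP position; "tcp_rot": TCP orientation; "force": force on the tool from outside, world axes, zero at the start; "wrist_torque": the same for the moment, N m; "finger_gap": finger opening in m.
Only numpy, scipy, OpenCV 4.12 (cv2) and the standard library are available. Lean on these libraries where they do the work, as an engineer would, in place of code of your own. Each camera call takes 0.05 s, during which the arm holds its last target. There are 200 camera calls.

## Working session

There is one attempt and no reset: what is moved stays moved. The work goes in short steps, Python scripts to look and compute and a tool call to move; the robot and the scene stay as the last step left them, time stands still between calls to the robot, and variables do not carry over. Pictures are saved under pics/ and viewed, about 12 in all and at most 16, crops included, and the job is handed in when it is done.

Besides the shell and the picture viewer there is one more tool, called after "Emit:" by a JSON object that holds its "fn" and its "kwargs". move_arm: Moves the arm, as the interface text tells. Its arguments: {"type":"object","properties":{"slide":{"type":"array","items":{"type":"array","items":{"type":"number"}}},"twist":{"type":"array","items":{"type":"array","items":{"type":"number"}}},"gripper":{"type":"array","items":{"type":"number"}},"force":{"type":"number"}},"required":["slide","twist","gripper"]}

```bash
mkdir -p pics; ls
cat > h.py <<'E'
import numpy as np, cv2
from station import read_state, eyes, robot
def K(c):
    f=210/np.tan(np.radians(c['fov_y'])/2); return f,c['cx'],c['cy']
def ray(c,u,v):
    f,cx,cy=K(c); T=np.array(c['T']); d=T[:3,:3]@np.array([(u-cx)/f,-(v-cy)/f,-1.]); return T[:3,3],d
def onz(c,u,v,z):
    o,d=ray(c,u,v); return o+d*(z-o[2])/d[2]
def proj(c,p):
    f,cx,cy=K(c); T=np.array(c['T']); q=T[:3,:3].T@(np.array(p)-T[:3,3]); return cx+f*q[0]/-q[2], cy-f*q[1]/-q[2]
def shot(n,name=None):
    c=eyes.calibration(n); im=eyes.camera(n)
    if name: cv2.imwrite(f'pics/{name}.png',im)
    return c,im
E
python3 - <<'E'
from h import *
c1,a=shot('top');c2,b=shot('side')
cv2.imwrite('pics/top0.png',cv2.resize(a,(800,600)));cv2.imwrite('pics/side0.png',cv2.resize(b,(800,600)))
print(c1,c2); print(read_state())
E
```

```text
pics
{'fov_y': 42.01170793199139, 'cx': 269.0060006902858, 'cy': 221.0784994862686, 'T': array([[ 0.00540802,  0.99859528, -0.05270887,  0.42144435],
       [-0.99967441,  0.00671323,  0.02461707, -0.04419886],
       [ 0.02493633,  0.05255858,  0.99830645,  1.44449452],
       [ 0.        ,  0.        ,  0.        ,  1.        ]])} {'fov_y': 57.983607427577994, 'cx': 274.9210665857005, 'cy': 206.02357250989962, 'T': array([[ 0.77690468,  0.45797676, -0.43206065, -0.02659679],
       [-0.62953476,  0.55386287, -0.54490541, -0.71994635],
       [-0.01025167,  0.69533676,  0.71861094,  0.95265432],
       [ 0.        ,  0.        ,  0.        ,  1.        ]])}
{'t': 0.1, 'joint_positions': array([-1.20120631,  0.33384885,  0.03990619,  1.4661745 , -0.01338315,
        1.34330607, -0.05849148]), 'dq': array([ 2.30779010e-03, -1.82772835e-03,  2.69174932e-03, -1.84309374e-03,
        7.86811524e-05,  1.35672206e-03, -4.91194126e-04]), 'joint_torque': array([ 5.02281488e-03, -6.60015321e+01,  1.37041524e+00, -4.06473327e+01,
        1.68927619e-02,  8.93562043e-03, -3.50572589e-05]), 'eef_pos': array([0.29354547, 0.57951184, 0.24950917]), 'tcp_rot': array([ 2.32271171e-01,  9.72650792e-01, -7.27286643e-04, -1.09188631e-04]), 'force': array([0.21058611, 0.01550342, 0.04400782]), 'wrist_torque': array([-0.00735091,  0.03981329,  0.01830781]), 'finger_gap': 0.08517277159958202}
```

View pics/top0.png

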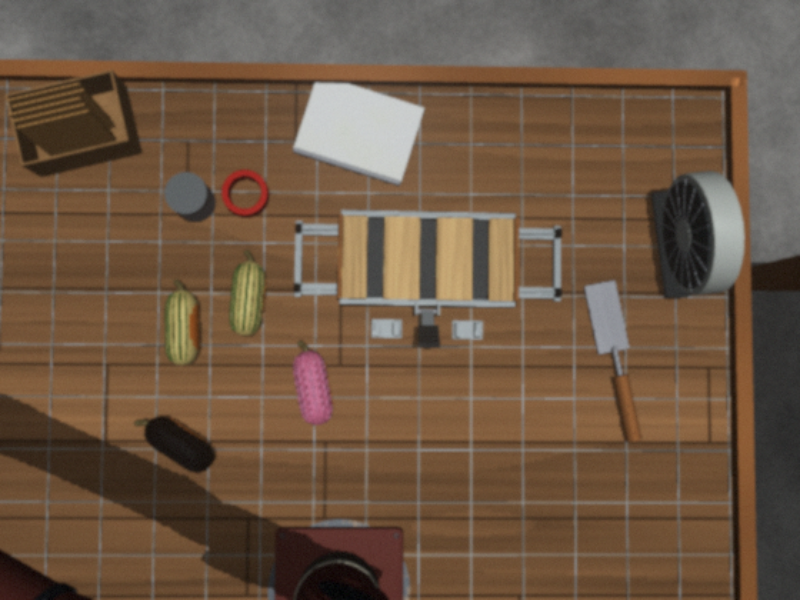

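View pics/side0.png

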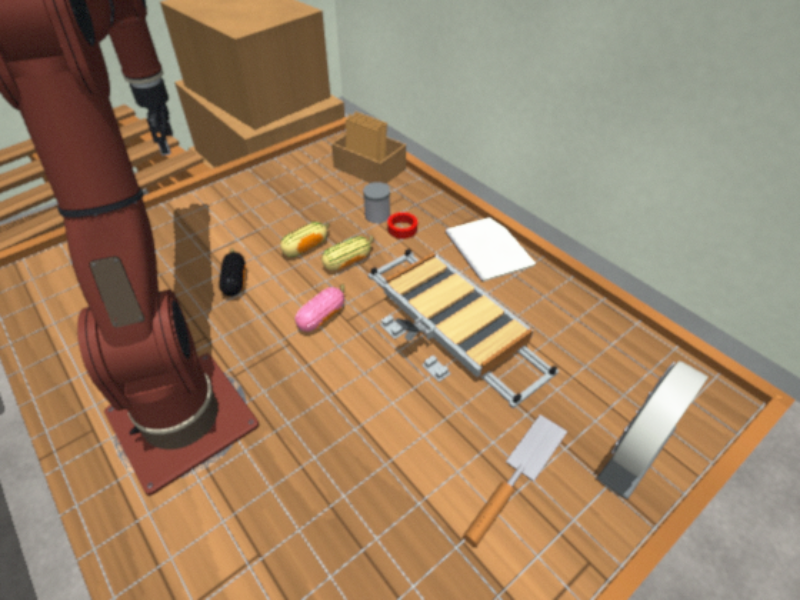

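The top view shows the trolley mid-track (deck about 342–515 × 213–303, pedal at 427,325), and the fan on the right (−y). There are two striped squash: A at (182,325) with its patch to the right, and B at (247,298) with no patch visible. The pink and black ones are look-alikes. The side view agrees: A's orange patch faces −y and B's is hidden.

Run:
```python
from h import *
c=eyes.calibration('top'); im=cv2.imread('pics/top0.png')
s=0.7
def P(u,v,z): return np.round(onz(c,u*s,v*s,z),4)
for n,u,v,z in [('dTL',342,213,.05),('dTR',515,216,.05),('dBR',513,303,.05),('dBL',340,302,.05),('gapL',375,258,.05),('gapM',428,259,.05),('gapR',481,260,.05),('tread',427,335,.089),('lugL',387,328,.017),('lugR',467,329,.017),('railL',297,258,.02),('railR',559,263,.02),('tape',245,193,.03),('tin',187,194,.085),('trowel',612,340,.0),('trowH',634,437,0.01),('pink',313,387,.029),('black',180,444,.029)]: print(n,P(u,v,z))
small=cv2.resize(im,(560,420)); hsv=cv2.cvtColor(small,cv2.COLOR_BGR2HSV)
for n,(x0,y0,x1,y1) in {'A':(110,195,145,262),'B':(157,175,190,242)}.items():
    h=hsv[y0:y1,x0:x1]
    print(n,np.median(h.reshape(-1,3),0))
    m=((h[...,0]>=17)&(h[...,0]<45)&(h[...,1]>60)&(h[...,2]>90)).astype(np.uint8); 
    o=((h[...,0]<14)&(h[...,1]>170)&(h[...,2]>150)).astype(np.uint8)
    for k,mm in (('body',m),('or',o)):
        cs,_=cv2.findContours(mm,0,1)
        if not cs: continue
        q=max(cs,key=cv2.contourArea); r=cv2.minAreaRect(q); ctr=np.array(r[0])+[x0,y0]; print(k,ctr,r[1],r[2],cv2.contourArea(q),np.round(onz(c,*ctr,.029),4))
cr=cv2.resize(small[170:270,100:210],None,fx=5,fy=5,interpolation=cv2.INTER_CUBIC); 
b=cv2.imread('pics/side0.png')[200:300,260:400]; b=cv2.resize(b,None,fx=3.6,fy=3.6)
cv2.imwrite('pics/cr.png',np.hstack([cv2.resize(cr,(400,364)),cv2.resize(b,(400,286))[:286]] if 0 else [cv2.resize(cr,(400,364)),cv2.resize(b,(400,364))]))
```

```text
dTL [ 0.6797 -0.0015  0.05  ]
dTR [ 0.6774 -0.3139  0.05  ]
dBR [ 0.5197 -0.3098  0.05  ]
dBL [0.5193 0.0007 0.05  ]
gapL [ 0.5989 -0.0613  0.05  ]
gapM [ 0.5979 -0.1566  0.05  ]
gapR [ 0.5969 -0.2522  0.05  ]
tread [ 0.4601 -0.152   0.089 ]
lugL [ 0.4746 -0.0845  0.017 ]
lugR [ 0.4736 -0.2312  0.017 ]
railL [0.6015 0.0809 0.02  ]
railR [ 0.5963 -0.4009  0.02  ]
tape [0.7183 0.1758 0.03  ]
tin [0.7039 0.2681 0.085 ]
trowel [ 0.4555 -0.5043  0.    ]
trowH [ 0.2771 -0.5401  0.01  ]
pink [0.3669 0.0487 0.029 ]
black [0.2643 0.285  0.029 ]
A [ 15. 119. 116.]
body [125.5 228. ] (23.0, 54.0) 0.0 923.5 [0.4759 0.2903 0.029 ]
B [ 20. 112. 116.]
body [172.08965683 207.92414093] (24.747554779052734, 54.145652770996094) 4.763641834259033 1019.0 [0.5285 0.1716 0.029 ]
```

View pics/cr.png

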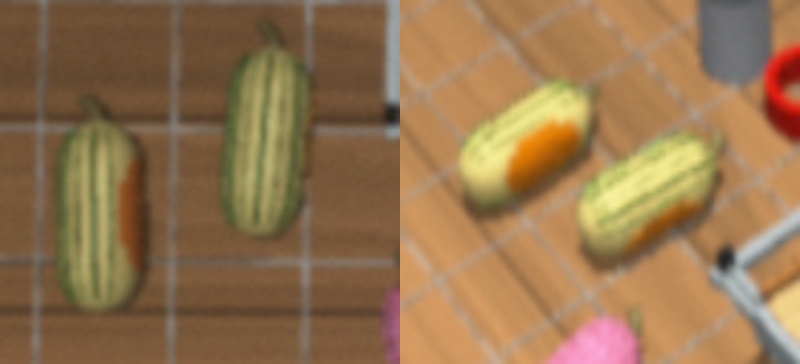

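The deck is centred at about (0.598, −0.157), so the trolley sits mid-track, which agrees with the lugs at y = −0.085 and −0.231. A is at (0.476, 0.290) and B at (0.5285, 0.172). On both, the patch faces −y, and B's is partly under, so both need rolling toward +y. I'll move to the trolley's fan end first.

Emit:
{"fn": "move_arm", "kwargs": {"slide": [[304,-955,-50],[304,-955,-50],[304,-955,-50],[304,-955,-50],[304,-955,-50],[304,-955,-50],[304,-955,-50],[304,-955,-50],[304,-955,-50],[304,-955,-50],[304,-955,-50],[304,-955,-50],[304,-955,-50],[304,-955,-50],[304,-955,-50],[304,-955,-50],[304,-955,-50],[304,-955,-50],[304,-955,-50],[304,-955,-50]], "twist": [[0,0,-1.1],[0,0,-1.1],[0,0,-1.1],[0,0,-1.1],[0,0,-1.1],[0,0,-1.1],[0,0,-1.1],[0,0,-1.1],[0,0,-1.1],[0,0,-1.1],[0,0,-1.1],[0,0,-1.1],[0,0,-1.1],[0,0,-1.1],[0,0,-1.1],[0,0,-1.1],[0,0,-1.1],[0,0,-1.1],[0,0,-1.1],[0,0,-1.1]], "gripper": [0,0,0,0,0,0,0,0,0,0,0,0,0,0,0,0,0,0,0,0]}}

```text
t: 2.1
eef_pos: [0.5971, -0.3734, 0.1995]
tcp_rot: [0.706, 0.708, -0.0, -0.001]
force: [0.7, 1.0, 0.6]
finger_gap: -0.0003
```

Emit:
{"fn": "move_arm", "kwargs": {"slide": [[0,13,-50],[0,13,-100],[0,13,-141],[0,13,-141],[0,25,-141],[0,35,-141],[0,43,-141],[0,51,-141],[0,59,-141],[0,67,-141],[0,75,-141],[0,83,-141],[0,91,-141],[0,99,-141],[0,105,-141],[0,109,-141],[0,112,-141],[0,114,-141],[0,116,-141],[0,116,-141]], "twist": [[0,0,0],[0,0,0],[0,0,0],[0,0,0],[0,0,0],[0,0,0],[0,0,0],[0,0,0],[0,0,0],[0,0,0],[0,0,0],[0,0,0],[0,0,0],[0,0,0],[0,0,0],[0,0,0],[0,0,0],[0,0,0],[0,0,0],[0,0,0]], "gripper": [0,0,0,0,0,0,0,0,0,0,0,0,0,0,0,0,0,0,0,0]}}

```text
t: 4.1
eef_pos: [0.5965, -0.2577, 0.0594]
tcp_rot: [0.707, 0.707, -0.001, 0.001]
force: [4.7, -8.4, -4.3]
finger_gap: 0.0003
```

Emit:
{"fn": "move_arm", "kwargs": {"slide": [[0,2,0],[0,4,0],[0,4,0],[0,4,0]], "twist": [[0,0,0],[0,0,0],[0,0,0],[0,0,0]], "gripper": [0,0,0,0]}}

```text
t: 4.5
eef_pos: [0.5965, -0.2576, 0.0595]
tcp_rot: [0.708, 0.706, -0.002, 0.004]
force: [9.1, -20.2, -12.0]
finger_gap: 0.0002
```

Run:
```python
from h import *
c,a=shot('top');cv2.imwrite('pics/top1.png',cv2.resize(a[120:280,60:380],(800,400),interpolation=cv2.INTER_CUBIC))
```

```text
(no output)
```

View pics/top1.png

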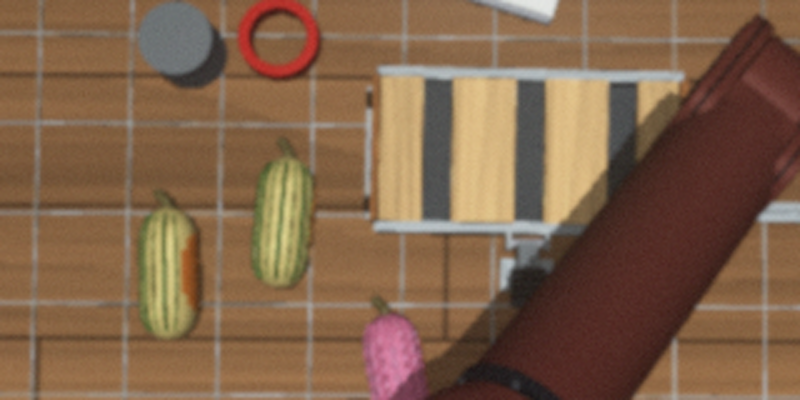

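Emit:
{"fn": "move_arm", "kwargs": {"slide": [[0,-20,0],[0,-20,50],[0,-20,100],[0,-20,141],[-131,172,141],[-131,172,141],[-131,172,141],[-131,172,141],[-131,172,141],[-131,172,141],[-131,172,100],[-131,172,75],[-133,172,62],[-136,172,50],[-140,172,38],[-145,172,27],[-150,172,16],[-155,172,6],[-157,172,-3],[-157,172,-3]], "twist": [[0,0,0],[0,0,0],[0,0,0],[0,0,0],[0,0,0],[0,0,0],[0,0,0],[0,0,0],[0,0,0],[0,0,0],[0,0,0],[0,0,0],[0,0,0],[0,0,0],[0,0,0],[0,0,0],[0,0,0],[0,0,0],[0,0,0],[0,0,0]], "gripper": [0,0,0,0,0,0,0,0,0,0,0,0,0,0,0,0,0,0,0,0]}}

```text
t: 6.55
eef_pos: [0.4408, -0.08, 0.0593]
tcp_rot: [0.707, 0.708, 0.001, -0.001]
force: [-20.8, 2.9, 63.5]
finger_gap: 0.0003
```

Emit:
{"fn": "move_arm", "kwargs": {"slide": [[0,0,50],[0,0,100],[0,0,140],[0,0,140]], "twist": [[0,0,0],[0,0,0],[0,0,0],[0,0,0]], "gripper": [20,44,44,44]}}

```text
t: 6.95
eef_pos: [0.442, -0.0799, 0.2008]
tcp_rot: [0.706, 0.708, 0.003, 0.002]
force: [0.9, -0.1, -0.5]
finger_gap: 0.0441
```

```bash
cat >> h.py <<'E'
def squash(c,im,zc=.029):
    """striped bodies (yellow-green + orange) in the top view: centre, axis yaw, orange share of it"""
    h=cv2.cvtColor(im,cv2.COLOR_BGR2HSV)
    m=((h[...,0]>=18)&(h[...,0]<48)&(h[...,1]>60)&(h[...,2]>70)).astype(np.uint8)
    o=((h[...,0]<15)&(h[...,1]>185)&(h[...,2]>110)).astype(np.uint8)
    m=cv2.morphologyEx(m|o,cv2.MORPH_CLOSE,np.ones((3,3))); m=cv2.morphologyEx(m,cv2.MORPH_OPEN,np.ones((9,9)))
    out=[]
    for q in cv2.findContours(m,0,1)[0]:
        a=cv2.contourArea(q)
        if not 600<a<2500: continue
        r=cv2.minAreaRect(q)
        if not 17<min(r[1])<36: continue
        bb=cv2.boxPoints(r); e=[bb[1]-bb[0],bb[2]-bb[1]]; e=max(e,key=np.linalg.norm)
        p0=onz(c,*(np.array(r[0])-e/2),zc);p1=onz(c,*(np.array(r[0])+e/2),zc); d=(p1-p0)*(1 if p1[0]>p0[0] else -1)
        om=np.zeros_like(o);cv2.drawContours(om,[q],-1,1,-1);om=cv2.dilate(om,np.ones((5,5)))&o
        oc=None
        if om.sum()>15:
            v,u=np.nonzero(om); oc=np.round(onz(c,u.mean(),v.mean(),zc),4)[:2]
        print('c',np.round((p0+p1)/2,4)[:2],'len',round(np.linalg.norm(d),3),'w',np.round(min(r[1])/max(r[1])*np.linalg.norm(d),3),'yaw',round(np.arctan2(d[1],d[0]),3),'orange px',int(om.sum()),oc)
E
python3 - <<'E'
from h import *
c,a=shot('top','top2'); squash(c,a)
g=a[110:240,150:330]; cv2.imwrite('pics/x.png',g)
# trolley: dark gaps
h=cv2.cvtColor(a,cv2.COLOR_BGR2HSV); m=(h[...,2]<75)&(h[...,1]<90)
m=m.astype(np.uint8); m[:, :210]=0; m[:145]=0;m[213:]=0;m[:,350:]=0
for q in cv2.findContours(m,0,1)[0]:
    if cv2.contourArea(q)>150: r=cv2.minAreaRect(q); print(r, onz(c,*r[0],.05))
print(read_state()['eef_pos'],read_state()['force'])
E
```

```text
c [0.4747 0.289 ] len 0.131 w 0.057 yaw 0.019 orange px 58 [0.4737 0.2653]
c [0.5273 0.171 ] len 0.134 w 0.062 yaw -0.056 orange px 0 None
c [ 0.6026 -0.1332] len 0.149 w 0.068 yaw 0.003 orange px 0 None
c [ 0.6044 -0.0369] len 0.149 w 0.068 yaw 0.007 orange px 0 None
[ 0.4407661  -0.07951767  0.19826543] [ 0.46082425  0.51141547 -0.83734919]
```

Emit:
{"fn": "move_arm", "kwargs": {"slide": [[34,312,0],[34,312,0],[34,312,0],[34,312,0],[34,312,0],[34,312,0],[34,312,0],[34,312,-50],[34,312,-100],[34,312,-140],[34,312,-167],[34,312,-167],[34,317,-167],[34,321,-167],[34,325,-167],[34,329,-167]], "twist": [[0,0,0],[0,0,0],[0,0,0],[0,0,0],[0,0,0],[0,0,0],[0,0,0],[0,0,0],[0,0,0],[0,0,0],[0,0,0],[0,0,0],[0,0,0],[0,0,0],[0,0,0],[0,0,0]], "gripper": [44,44,44,44,44,44,44,44,44,44,44,44,44,44,44,44]}}

```text
t: 8.6
eef_pos: [0.4742, 0.2502, 0.0307]
tcp_rot: [0.706, 0.708, 0.001, -0.0]
force: [0.9, -0.9, -0.2]
finger_gap: 0.0439
```

Emit:
{"fn": "move_arm", "kwargs": {"slide": [[0,2,0],[0,4,0],[0,6,0],[0,8,0],[0,10,0],[0,12,0],[0,14,0],[0,16,0],[0,18,0],[0,20,0],[0,22,0],[0,24,0],[0,26,0],[0,28,0],[0,30,0],[0,32,0],[0,33,0],[0,33,0]], "twist": [[0,0,0],[0,0,0],[0,0,0],[0,0,0],[0,0,0],[0,0,0],[0,0,0],[0,0,0],[0,0,0],[0,0,0],[0,0,0],[0,0,0],[0,0,0],[0,0,0],[0,0,0],[0,0,0],[0,0,0],[0,0,0]], "gripper": [44,44,44,44,44,44,44,44,44,44,44,44,44,44,44,44,44,44]}}

```text
t: 10.4
eef_pos: [0.4736, 0.2824, 0.0295]
tcp_rot: [0.706, 0.708, 0.0, -0.0]
force: [-1.0, 0.8, 0.8]
finger_gap: 0.0441
```

Run:
```python
from h import *
c,a=shot('top','top3'); squash(c,a)
c2,b=shot('wrist'); c3,s=shot('side')
cv2.imwrite('pics/v3.png',np.hstack([cv2.resize(a[160:280,60:220],(400,300),interpolation=2),cv2.resize(s[130:220,170:290],(400,300),interpolation=2)]))
```

```text
c [0.5273 0.1707] len 0.134 w 0.062 yaw -0.062 orange px 0 None
c [ 0.6026 -0.1332] len 0.149 w 0.068 yaw 0.003 orange px 0 None
c [ 0.6041 -0.0376] len 0.15 w 0.068 yaw -0.021 orange px 0 None
```

View pics/v3.png

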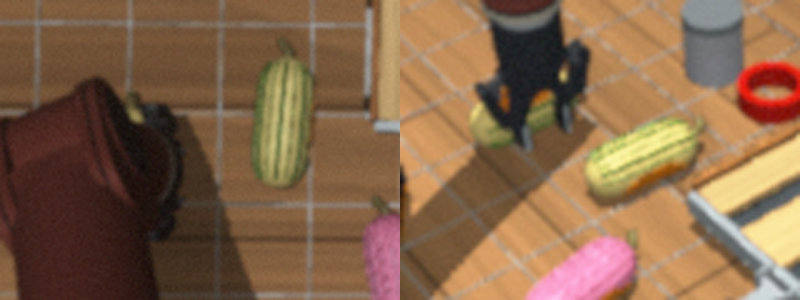

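Emit:
{"fn": "move_arm", "kwargs": {"slide": [[0,-10,0],[0,-10,50],[0,-10,100],[0,-10,140],[53,-167,140],[53,-167,140],[53,-167,140],[53,-167,140],[53,-167,140]], "twist": [[0,0,0],[0,0,0],[0,0,0],[0,0,0],[0,0,-0.06],[0,0,-0.06],[0,0,-0.06],[0,0,-0.06],[0,0,-0.06]], "gripper": [44,44,44,44,44,44,44,44,44]}}

```text
t: 11.45
eef_pos: [0.5272, 0.1107, 0.1696]
tcp_rot: [0.729, 0.684, -0.0, 0.0]
force: [0.1, 1.1, 0.1]
finger_gap: 0.0441
```

Run:
```python
from h import *
c,a=shot('top','top4'); squash(c,a)
c3,s=shot('side')
cv2.imwrite('pics/v4.png',np.hstack([cv2.resize(a[160:280,60:220],(400,300),interpolation=2),cv2.resize(s[130:220,170:290],(400,300),interpolation=2)]))
```

```text
c [0.4719 0.3273] len 0.131 w 0.062 yaw 0.02 orange px 243 [0.4742 0.3273]
c [ 0.6026 -0.1332] len 0.149 w 0.068 yaw 0.003 orange px 0 None
c [ 0.6044 -0.0369] len 0.149 w 0.068 yaw 0.007 orange px 0 None
```

View pics/v4.png

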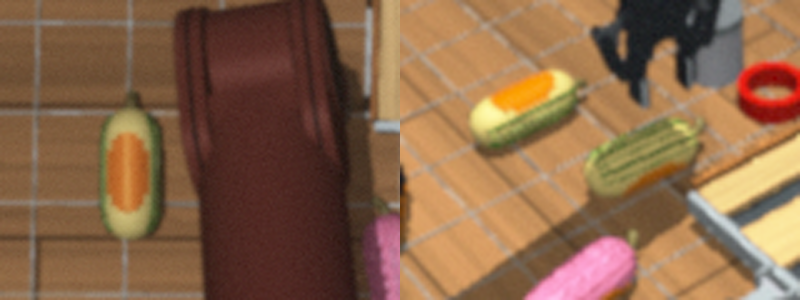

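Emit:
{"fn": "move_arm", "kwargs": {"slide": [[0,0,-50],[0,0,-100],[0,0,-139],[0,0,-139],[0,5,-139],[0,9,-139],[0,12,-139],[0,15,-139],[0,18,-139],[0,21,-139],[0,24,-139],[0,27,-139],[0,30,-139],[0,33,-139],[0,36,-139],[0,39,-139]], "twist": [[0,0,0],[0,0,0],[0,0,0],[0,0,0],[0,0,0],[0,0,0],[0,0,0],[0,0,0],[0,0,0],[0,0,0],[0,0,0],[0,0,0],[0,0,0],[0,0,0],[0,0,0],[0,0,0]], "gripper": [44,44,44,44,44,44,44,44,44,44,44,44,44,44,44,44]}}

```text
t: 13.15
eef_pos: [0.5266, 0.1544, 0.0304]
tcp_rot: [0.727, 0.686, -0.0, -0.0]
force: [-1.0, -0.9, -0.2]
finger_gap: 0.0439
```

Emit:
{"fn": "move_arm", "kwargs": {"slide": [[0,2,0],[0,4,0],[0,6,0],[0,8,0],[0,10,0],[0,12,0],[0,14,0],[0,16,0],[0,18,0],[0,20,0],[0,22,0],[0,24,0],[0,26,0],[0,27,0],[0,17,0],[0,17,50],[0,17,90]], "twist": [[0,0,0],[0,0,0],[0,0,0],[0,0,0],[0,0,0],[0,0,0],[0,0,0],[0,0,0],[0,0,0],[0,0,0],[0,0,0],[0,0,0],[0,0,0],[0,0,0],[0,0,0],[0,0,0],[0,0,0]], "gripper": [44,44,44,44,44,44,44,44,44,44,44,44,44,44,44,44,44]}}

```text
t: 14.85
eef_pos: [0.5263, 0.1693, 0.1214]
tcp_rot: [0.728, 0.686, -0.001, 0.0]
force: [1.0, 1.4, -0.1]
finger_gap: 0.0439
```

Emit:
{"fn": "move_arm", "kwargs": {"slide": [[0,-50,50],[0,-100,50],[0,-150,50],[0,-200,50],[0,-200,50]], "twist": [[0,0,0],[0,0,0],[0,0,0],[0,0,0],[0,0,0]], "gripper": [44,44,44,44,44]}}

```text
t: 15.35
eef_pos: [0.5258, -0.0358, 0.1711]
tcp_rot: [0.73, 0.684, 0.0, 0.001]
force: [0.7, -0.6, 0.5]
finger_gap: 0.0439
```

Run:
```python
from h import *
c,a=shot('top','top5'); squash(c,a)
c3,s=shot('side')
cv2.imwrite('pics/v5.png',np.hstack([cv2.resize(a[160:280,60:220],(400,300),interpolation=2),cv2.resize(s[130:220,170:290],(400,300),interpolation=2)]))
```

```text
c [0.4732 0.3273] len 0.134 w 0.062 yaw 0.02 orange px 235 [0.4749 0.3275]
c [0.5319 0.2237] len 0.134 w 0.064 yaw -0.082 orange px 237 [0.5321 0.2169]
c [ 0.6026 -0.1345] len 0.149 w 0.065 yaw 0.003 orange px 0 None
```

View pics/v5.png

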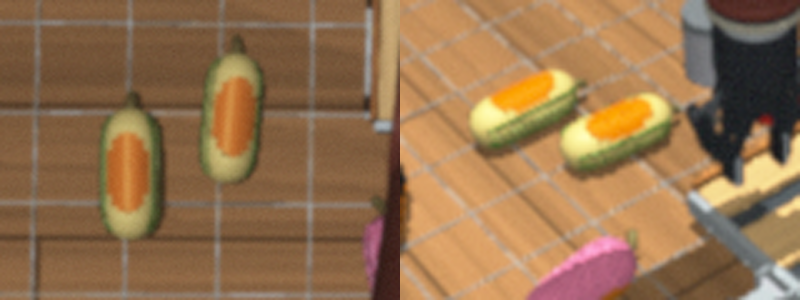

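Emit:
{"fn": "move_arm", "kwargs": {"slide": [[5,50,0],[5,100,0],[5,150,0],[5,200,0],[5,200,0],[5,200,-50],[5,200,-100],[5,200,-140],[5,200,-140],[5,204,-140],[5,208,-140],[5,211,-140],[5,213,-140],[5,215,-140],[5,217,-140],[5,219,-140],[5,221,-140],[5,223,-140],[5,225,-140],[5,226,-140]], "twist": [[0,0,-0.02],[0,0,-0.02],[0,0,-0.02],[0,0,-0.02],[0,0,-0.02],[0,0,-0.02],[0,0,-0.02],[0,0,-0.02],[0,0,-0.02],[0,0,-0.02],[0,0,-0.02],[0,0,-0.02],[0,0,-0.02],[0,0,-0.02],[0,0,-0.02],[0,0,-0.02],[0,0,-0.02],[0,0,-0.02],[0,0,-0.02],[0,0,-0.02]], "gripper": [44,44,44,44,44,44,44,44,44,44,44,44,44,44,44,44,44,44,44,44]}}

```text
t: 17.45
eef_pos: [0.5316, 0.1974, 0.0304]
tcp_rot: [0.734, 0.679, -0.0, -0.0]
force: [0.2, -0.5, -0.7]
finger_gap: 0.0442
```

Emit:
{"fn": "move_arm", "kwargs": {"slide": [[0,-12,0],[0,-12,50],[0,-12,100],[0,-62,140],[0,-112,140],[0,-162,140],[0,-212,140],[0,-212,140],[0,-212,140],[0,-212,140],[0,-212,140],[0,-212,140],[0,-212,140],[0,-212,140]], "twist": [[0,0,0],[0,0,0],[0,0,0],[0,0,1.5],[0,0,1.5],[0,0,1.5],[0,0,1.5],[0,0,1.5],[0,0,1.5],[0,0,1.5],[0,0,1.5],[0,0,1.5],[0,0,1.5],[0,0,1.5]], "gripper": [44,44,44,70,70,70,70,70,70,70,70,70,70,70]}}

```text
t: 18.85
eef_pos: [0.5312, -0.0159, 0.1704]
tcp_rot: [0.073, 0.997, -0.0, -0.0]
force: [-1.4, 0.6, 0.1]
finger_gap: 0.0699
```

Run:
```python
from h import *
c,a=shot('top','top6'); squash(c,a)
s=read_state(); print(s['eef_pos'],s['tcp_rot'],s['joint_positions'])
```

```text
c [0.4732 0.3273] len 0.134 w 0.062 yaw 0.02 orange px 232 [0.4747 0.3277]
c [0.5319 0.2385] len 0.135 w 0.063 yaw -0.114 orange px 99 [0.526  0.2498]
c [ 0.6029 -0.1339] len 0.15 w 0.068 yaw -0.02 orange px 0 None
[ 0.53127219 -0.01583528  0.17040332] [ 7.47747672e-02  9.97200444e-01 -1.20463162e-05 -9.13114332e-05] [-0.58950924  0.16214379  0.59344093  1.88025208 -0.10003634  1.12867763
  1.46186767]
```

Run:
```python
from h import *
a=cv2.imread('pics/top6.png')
c3,s=shot('side')
cv2.imwrite('pics/v6.png',np.hstack([cv2.resize(a[160:280,60:220],(400,300),interpolation=2),cv2.resize(s[130:220,170:290],(400,300),interpolation=2)]))
```

```text
(no output)
```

View pics/v6.png

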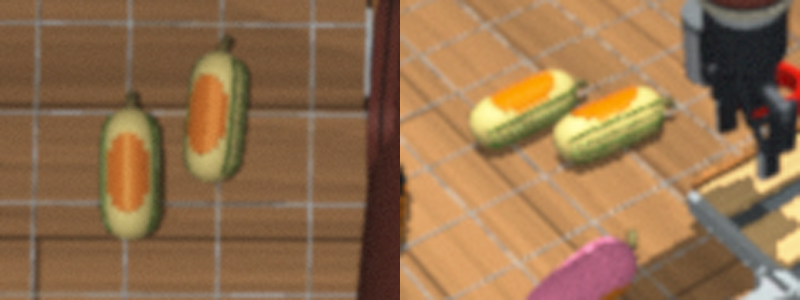

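Emit:
{"fn": "move_arm", "kwargs": {"slide": [[1,50,0],[1,100,0],[1,150,0],[1,200,0],[1,254,0],[1,254,0],[1,254,0],[1,254,-50],[1,254,-95],[1,254,-125],[1,254,-137],[1,254,-137],[1,254,-137]], "twist": [[0,0,0.036],[0,0,0.036],[0,0,0.036],[0,0,0.036],[0,0,0.036],[0,0,0.036],[0,0,0.036],[0,0,0.036],[0,0,0.036],[0,0,0.036],[0,0,0.036],[0,0,0.036],[0,0,0.036]], "gripper": [70,70,70,70,70,70,70,70,70,70,70,70,70]}}

```text
t: 20.25
eef_pos: [0.5338, 0.2386, 0.035]
tcp_rot: [0.057, 0.998, 0.0, 0.001]
force: [0.1, 0.8, 0.6]
finger_gap: 0.0701
```

Emit:
{"fn": "move_arm", "kwargs": {"slide": [[0,0,0],[0,0,0],[0,0,0],[0,0,0],[0,0,0],[0,0,0],[0,0,0],[0,0,0]], "twist": [[0,0,0],[0,0,0],[0,0,0],[0,0,0],[0,0,0],[0,0,0],[0,0,0],[0,0,0]], "gripper": [55,50,50,50,50,50,50,50], "force": 40}}

```text
t: 21.05
eef_pos: [0.5341, 0.2395, 0.0359]
tcp_rot: [0.057, 0.998, 0.001, 0.001]
force: [-0.9, -1.7, 5.7]
finger_gap: 0.0568
```

Emit:
{"fn": "move_arm", "kwargs": {"slide": [[0,0,40],[0,0,80],[0,0,119],[5,-35,119],[12,-75,119],[18,-115,119],[24,-155,119],[30,-195,119],[36,-235,119],[42,-275,119],[50,-315,119],[57,-355,119],[63,-395,119],[67,-420,119],[67,-420,119],[67,-420,119]], "twist": [[0,0,0],[0,0,0],[0,0,0],[0,0,0.11],[0,0,0.11],[0,0,0.11],[0,0,0.11],[0,0,0.11],[0,0,0.11],[0,0,0.11],[0,0,0.11],[0,0,0.11],[0,0,0.11],[0,0,0.11],[0,0,0.11],[0,0,0.11]], "gripper": [50,50,50,50,50,50,50,50,50,50,50,50,50,50,50,50]}}

```text
t: 22.65
eef_pos: [0.5996, -0.1813, 0.1533]
tcp_rot: [0.002, 1.0, 0.0, 0.0]
force: [0.1, 1.0, -3.3]
finger_gap: 0.0569
```

Run:
```python
from h import *
s=read_state(); print(s['eef_pos'],s['tcp_rot'],s['finger_gap'],s['force'])
c3,s=shot('side');c,w=shot('wrist')
cv2.imwrite('pics/v7.png',np.hstack([cv2.resize(w,(400,300),interpolation=2),cv2.resize(s[160:280,250:410],(400,300),interpolation=2)]))
```

```text
[ 0.59962302 -0.18134653  0.15327794] [2.19327377e-03 9.99997480e-01 1.06255121e-04 4.66223347e-04] 0.05689713314477677 [ 0.14620482  1.01565548 -3.33747399]
```

View pics/v7.png

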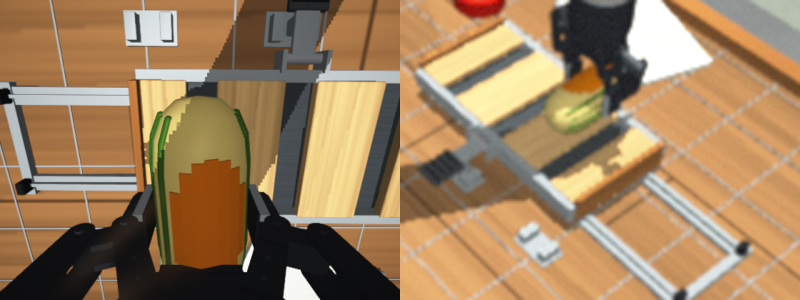

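The squash is held square over the −95 mm gap with its patch up, and the pedal is down. Lowering it now.

Emit:
{"fn": "move_arm", "kwargs": {"slide": [[0,1,-25],[0,1,-45],[0,1,-58],[0,1,-66],[0,1,-70],[0,1,-72],[0,1,-73],[0,1,-73]], "twist": [[0,0,0],[0,0,0],[0,0,0],[0,0,0],[0,0,0],[0,0,0],[0,0,0],[0,0,0]], "gripper": [50,50,50,50,50,50,50,50]}}

```text
t: 23.55
eef_pos: [0.6003, -0.18, 0.0818]
tcp_rot: [0.002, 1.0, 0.0, 0.001]
force: [-6.0, 2.0, 10.5]
finger_gap: 0.0565
```

Emit:
{"fn": "move_arm", "kwargs": {"slide": [[0,0,1],[0,0,1],[0,0,1],[0,0,1],[0,0,40],[0,0,80],[0,0,90],[-18,50,90],[-36,100,90],[-54,150,90],[-54,150,90]], "twist": [[0,0,0],[0,0,0],[0,0,0],[0,0,0],[0,0,0],[0,0,0],[0,0,0],[0,0,0],[0,0,0],[0,0,0],[0,0,0]], "gripper": [60,66,70,70,70,70,70,70,70,70,70]}}

```text
t: 24.65
eef_pos: [0.544, -0.0234, 0.1688]
tcp_rot: [-0.002, 1.0, 0.001, -0.001]
force: [-0.0, -0.9, 0.1]
finger_gap: 0.0703
```

Emit:
{"fn": "move_arm", "kwargs": {"slide": [[-10,40,0],[-20,80,0],[-35,120,0],[-45,140,0],[-45,140,0]], "twist": [[0,0,0],[0,0,0],[0,0,0],[0,0,0],[0,0,0]], "gripper": [70,70,70,70,70]}}

```text
t: 25.15
eef_pos: [0.4993, 0.1135, 0.1691]
tcp_rot: [-0.001, 1.0, 0.0, -0.0]
force: [0.6, -0.9, 0.4]
finger_gap: 0.0703
```

Run:
```python
from h import *
c,a=shot('top','top8'); squash(c,a)
s=read_state(); print(s['eef_pos'],s['tcp_rot'])
c3,s=shot('side')
cv2.imwrite('pics/v8.png',np.hstack([cv2.resize(a[130:280,80:380],(600,300),interpolation=2),cv2.resize(s[160:280,300:380],(200,300),interpolation=2)]))
```

```text
c [0.4732 0.3273] len 0.134 w 0.062 yaw 0.02 orange px 245 [0.4741 0.3274]
c [ 0.6044 -0.0369] len 0.149 w 0.068 yaw 0.007 orange px 0 None
[0.50018806 0.11125459 0.16923005] [-3.30895956e-05  9.99999989e-01  2.05732935e-05 -1.44436142e-04]
```

View pics/v8.png

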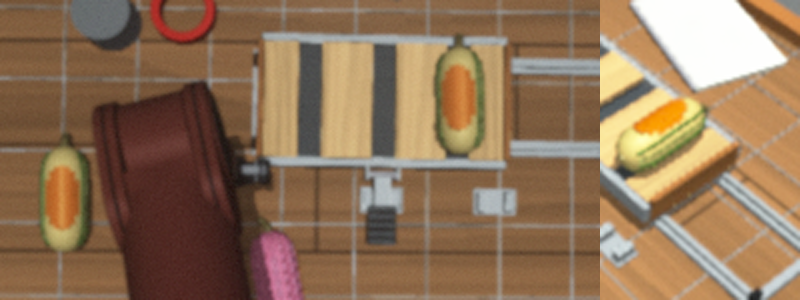

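Emit:
{"fn": "move_arm", "kwargs": {"slide": [[-7,50,0],[-13,100,0],[-20,150,0],[-27,200,0],[-27,215,0],[-27,215,0],[-27,215,-50],[-27,215,-95],[-27,215,-122],[-27,215,-132],[-27,215,-132],[-27,215,-132],[-27,215,-132],[-27,215,-132],[-27,215,-132],[-27,215,-132],[-27,215,-132],[-27,215,-132],[-27,215,-132]], "twist": [[0,0,0.02],[0,0,0.02],[0,0,0.02],[0,0,0.02],[0,0,0.02],[0,0,0.02],[0,0,0.02],[0,0,0.02],[0,0,0.02],[0,0,0.02],[0,0,0.02],[0,0,0.02],[0,0,0.02],[0,0,0.02],[0,0,0.02],[0,0,0.02],[0,0,0.02],[0,0,0.02],[0,0,0.02]], "gripper": [70,70,70,70,70,70,70,70,70,70,70,70,55,50,50,50,50,50,50]}}

```text
t: 27.15
eef_pos: [0.475, 0.3255, 0.0397]
tcp_rot: [-0.008, 1.0, 0.001, 0.001]
force: [-0.8, -2.7, 5.1]
finger_gap: 0.0564
```

Emit:
{"fn": "move_arm", "kwargs": {"slide": [[0,0,40],[0,0,80],[0,0,114],[12,-40,114],[24,-80,114],[36,-120,114],[48,-160,114],[60,-200,114],[72,-240,114],[84,-280,114],[96,-320,114],[108,-360,114],[120,-390,114],[126,-408,114],[126,-408,114],[126,-408,114]], "twist": [[0,0,0],[0,0,0],[0,0,0],[-0.2,0,-0.02],[-0.2,0,-0.02],[-0.2,0,-0.02],[-0.2,0,-0.02],[-0.2,0,-0.02],[-0.2,0,-0.02],[-0.2,0,-0.02],[-0.2,0,-0.02],[-0.2,0,-0.02],[-0.2,0,-0.02],[-0.2,0,-0.02],[-0.2,0,-0.02],[-0.2,0,-0.02]], "gripper": [50,50,50,50,50,50,50,50,50,50,50,50,50,50,50,50]}}

```text
t: 28.75
eef_pos: [0.5996, -0.0828, 0.1521]
tcp_rot: [0.002, 0.995, -0.099, -0.001]
force: [-0.3, -0.5, -3.1]
finger_gap: 0.0566
```

Run:
```python
from h import *
s=read_state(); print(s['eef_pos'],s['tcp_rot'],s['finger_gap'],s['force'])
c3,s=shot('side');c,w=shot('wrist')
cv2.imwrite('pics/v9.png',np.hstack([cv2.resize(w,(400,300),interpolation=2),cv2.resize(s[160:280,250:410],(400,300),interpolation=2)]))
```

```text
[ 0.59964501 -0.08281723  0.152071  ] [ 1.89213352e-03  9.95036565e-01 -9.94905642e-02 -5.31127140e-04] 0.05663043515575607 [-0.30356909 -0.50741572 -3.13287489]
```

View pics/v9.png

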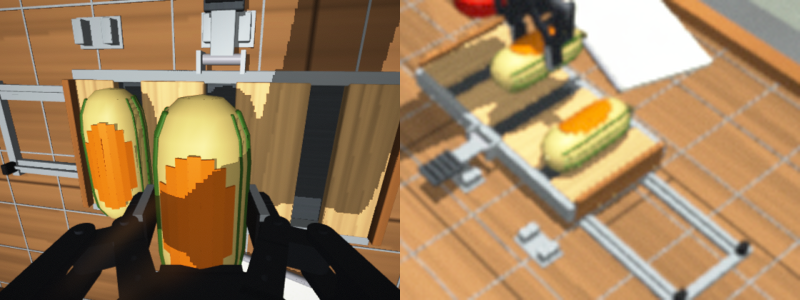

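Emit:
{"fn": "move_arm", "kwargs": {"slide": [[0,0,-25],[0,0,-45],[0,0,-57],[0,0,-63],[0,0,-66],[0,0,-67],[0,0,-67]], "twist": [[0,0,0],[0,0,0],[0,0,0],[0,0,0],[0,0,0],[0,0,0],[0,0,0]], "gripper": [50,50,50,50,50,50,50]}}

```text
t: 29.55
eef_pos: [0.6001, -0.083, 0.0853]
tcp_rot: [0.002, 0.995, -0.1, -0.0]
force: [-1.3, 0.6, -0.4]
finger_gap: 0.0567
```

Emit:
{"fn": "move_arm", "kwargs": {"slide": [[0,0,-1],[0,0,-1],[0,0,-1],[0,0,-1],[0,0,-1],[0,8,39],[0,16,79],[0,20,95],[-50,50,100],[-100,100,100],[-100,150,100],[-100,200,100],[-100,240,100],[-100,240,100]], "twist": [[0,0,0],[0,0,0],[0,0,0],[0,0,0],[0,0,0],[0,0,0],[0,0,0],[0,0,0],[0.2,0,0],[0.2,0,0],[0.2,0,0],[0.2,0,0],[0.2,0,0],[0.2,0,0]], "gripper": [58,62,68,68,68,68,68,68,60,60,60,60,60,60]}}

```text
t: 30.95
eef_pos: [0.4984, 0.1635, 0.1846]
tcp_rot: [-0.002, 1.0, 0.001, -0.001]
force: [0.1, 0.1, -0.0]
finger_gap: 0.0599
```

Run:
```python
from h import *
c,a=shot('top','top10'); squash(c,a,.075)
s=read_state(); print(s['eef_pos'],s['tcp_rot'])
c3,s=shot('side')
cv2.imwrite('pics/v10.png',np.hstack([cv2.resize(a[130:250,180:340],(400,300),interpolation=2),cv2.resize(s[160:280,250:410],(400,300),interpolation=2)]))
```

```text
[0.49863367 0.16284012 0.18443582] [-2.22710411e-03  9.99996754e-01  6.71384500e-04 -1.03939210e-03]
```

View pics/v10.png

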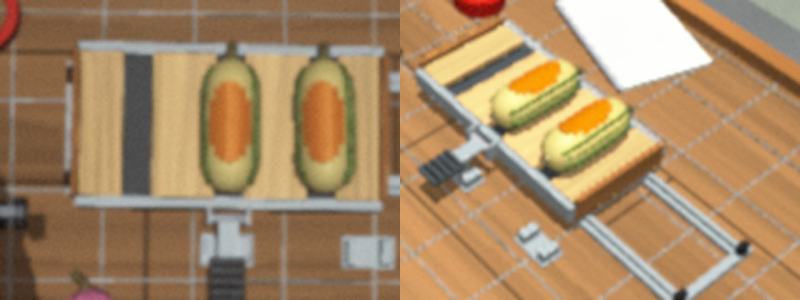

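Both squash are seated in their gaps, square and centred, with patches up. Next I'll grip the tread from its sides and swing it up.

Emit:
{"fn": "move_arm", "kwargs": {"slide": [[-12,-50,0],[-24,-100,0],[-36,-150,0],[-48,-200,0],[-61,-247,0],[-61,-247,0],[-61,-247,-50],[-61,-247,-95],[-61,-247,-125],[-61,-247,-139],[-61,-247,-139],[-61,-247,-139],[-61,-247,-139],[-61,-247,-139],[-61,-247,-139],[-61,-247,-139],[-61,-247,-139],[-61,-247,-139]], "twist": [[0,0,0],[0,0,0],[0,0,0],[0,0,0],[0,0,0],[0,0,0],[0,0,0],[0,0,0],[0,0,0],[0,0,0],[0,0,0],[0,0,0],[0,0,0],[0,0,0],[0,0,0],[0,0,0],[0,0,0],[0,0,0]], "gripper": [60,60,60,60,60,60,60,60,60,60,60,45,28,28,28,28,28,28], "force": 25}}

```text
t: 32.85
eef_pos: [0.4389, -0.0884, 0.0467]
tcp_rot: [0.001, 1.0, 0.001, -0.001]
force: [-2.6, 7.0, 3.3]
finger_gap: 0.0354
```

Emit:
{"fn": "move_arm", "kwargs": {"slide": [[0,0,5],[0,0,10],[1,0,15],[2,0,19],[3,0,24],[5,0,29],[7,0,33],[10,0,37],[12,0,41],[15,0,45],[19,0,49],[22,0,52],[22,0,52]], "twist": [[0,0,0],[0,0,0],[0,0,0],[0,0,0],[0,0,0],[0,0,0],[0,0,0],[0,0,0],[0,0,0],[0,0,0],[0,0,0],[0,0,0],[0,0,0]], "gripper": [28,28,28,28,28,28,28,28,28,28,28,28,28]}}

```text
t: 34.15
eef_pos: [0.4606, -0.09, 0.098]
tcp_rot: [0.001, 1.0, 0.0, -0.001]
force: [-5.6, 2.7, 2.1]
finger_gap: 0.035
```

Emit:
{"fn": "move_arm", "kwargs": {"slide": [[0,0,0],[0,0,0],[0,0,0],[0,0,50],[0,0,100],[0,50,100],[0,100,100],[0,150,100],[0,150,100]], "twist": [[0,0,0],[0,0,0],[0,0,0],[0,0,0],[0,0,0],[0,0,0],[0,0,0],[0,0,0],[0,0,0]], "gripper": [60,60,60,60,60,60,60,60,60]}}

```text
t: 35.05
eef_pos: [0.4606, 0.0669, 0.1979]
tcp_rot: [-0.003, 1.0, 0.001, -0.0]
force: [-0.3, -0.2, 0.0]
finger_gap: 0.0603
```

Run:
```python
from h import *
c,a=shot('top','top11')
s=read_state(); print(s['eef_pos'],s['tcp_rot'])
c3,s=shot('side')
cv2.imwrite('pics/v11.png',np.hstack([cv2.resize(a[130:250,180:340],(400,300),interpolation=2),cv2.resize(s[160:280,250:410],(400,300),interpolation=2)]))
```

```text
[0.46077526 0.06326571 0.19775421] [-1.54020461e-03  9.99998663e-01  5.77893354e-05 -5.46280168e-04]
```

View pics/v11.png

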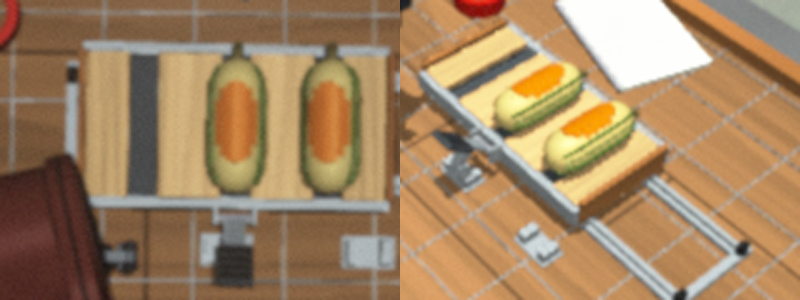

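The pedal is up and both squash are undisturbed. The trolley crept about 4 mm toward the fan, which doesn't matter. Now I'll push from the far end board.

Emit:
{"fn": "move_arm", "kwargs": {"slide": [[45,15,0],[90,30,0],[139,43,0],[139,43,0],[139,43,0],[139,43,0],[139,43,0],[139,43,0],[139,43,0],[139,43,0],[139,43,0],[139,43,-45],[139,43,-90],[139,43,-120],[139,43,-133],[139,43,-133]], "twist": [[0,0,-1.57],[0,0,-1.57],[0,0,-1.57],[0,0,-1.57],[0,0,-1.57],[0,0,-1.57],[0,0,-1.57],[0,0,-1.57],[0,0,-1.57],[0,0,-1.57],[0,0,-1.57],[0,0,-1.57],[0,0,-1.57],[0,0,-1.57],[0,0,-1.57],[0,0,-1.57]], "gripper": [0,0,0,0,0,0,0,0,0,0,0,0,0,0,0,0]}}

```text
t: 36.75
eef_pos: [0.5991, 0.1015, 0.0634]
tcp_rot: [0.708, 0.706, -0.001, -0.001]
force: [-0.7, -0.5, -0.5]
finger_gap: -0.0002
```

Emit:
{"fn": "move_arm", "kwargs": {"slide": [[0,-6,0],[0,-12,0],[0,-19,0],[0,-27,0],[0,-35,0],[0,-43,0],[0,-51,0],[0,-59,0],[0,-67,0],[0,-75,0],[0,-83,0],[0,-91,0],[0,-99,0],[0,-107,0],[0,-115,0],[0,-123,0],[0,-131,0],[0,-138,0],[0,-144,0],[0,-149,0]], "twist": [[0,0,0],[0,0,0],[0,0,0],[0,0,0],[0,0,0],[0,0,0],[0,0,0],[0,0,0],[0,0,0],[0,0,0],[0,0,0],[0,0,0],[0,0,0],[0,0,0],[0,0,0],[0,0,0],[0,0,0],[0,0,0],[0,0,0],[0,0,0]], "gripper": [0,0,0,0,0,0,0,0,0,0,0,0,0,0,0,0,0,0,0,0]}}

```text
t: 38.75
eef_pos: [0.5993, -0.0465, 0.0643]
tcp_rot: [0.708, 0.706, 0.0, -0.001]
force: [-2.7, 3.9, 1.0]
finger_gap: 0.0003
```

Emit:
{"fn": "move_arm", "kwargs": {"slide": [[0,-3,0],[0,-6,0],[0,-9,0],[0,-12,0],[0,-14,0],[0,-16,0],[0,-18,0],[0,-19,0],[0,-19,0]], "twist": [[0,0,0],[0,0,0],[0,0,0],[0,0,0],[0,0,0],[0,0,0],[0,0,0],[0,0,0],[0,0,0]], "gripper": [0,0,0,0,0,0,0,0,0]}}

```text
t: 39.65
eef_pos: [0.5996, -0.062, 0.0645]
tcp_rot: [0.707, 0.707, 0.002, -0.002]
force: [-4.8, 10.7, 1.4]
finger_gap: -0.0002
```

Emit:
{"fn": "move_arm", "kwargs": {"slide": [[0,-2,0],[0,-3,0],[0,-3,0]], "twist": [[0,0,0],[0,0,0],[0,0,0]], "gripper": [0,0,0]}}

```text
t: 39.95
eef_pos: [0.5996, -0.0621, 0.0645]
tcp_rot: [0.706, 0.708, 0.003, -0.004]
force: [-5.8, 18.9, 4.8]
finger_gap: -0.0001
```

Emit:
{"fn": "move_arm", "kwargs": {"slide": [[0,20,0],[0,20,50],[0,20,100],[0,20,135],[-50,0,135],[-100,-40,135],[-134,-80,135],[-134,-125,135],[-134,-169,135],[-134,-169,135],[-134,-169,94],[-134,-169,69],[-136,-169,56],[-139,-169,44],[-143,-169,32],[-148,-169,21],[-153,-169,10],[-158,-169,0],[-160,-169,-8],[-160,-169,-8]], "twist": [[0,0,0],[0,0,0],[0,0,0],[0,0,0],[0,0,0],[0,0,0],[0,0,0],[0,0,0],[0,0,0],[0,0,0],[0,0,0],[0,0,0],[0,0,0],[0,0,0],[0,0,0],[0,0,0],[0,0,0],[0,0,0],[0,0,0],[0,0,0]], "gripper": [0,0,0,0,0,0,0,0,0,0,0,0,0,0,0,0,0,0,0,0]}}

```text
t: 41.95
eef_pos: [0.4408, -0.2372, 0.0596]
tcp_rot: [0.708, 0.706, 0.003, -0.001]
force: [-14.6, 10.6, 55.4]
finger_gap: 0.0001
```

Emit:
{"fn": "move_arm", "kwargs": {"slide": [[0,0,50],[0,0,100],[0,0,140],[0,50,140],[0,100,140],[0,150,140],[0,200,140],[0,250,140],[0,300,140],[0,350,140],[0,350,140],[0,350,140],[0,350,140]], "twist": [[0,0,0],[0,0,0],[0,0,0],[0,0,0],[0,0,0],[0,0,0],[0,0,0],[0,0,0],[0,0,0],[0,0,0],[0,0,0],[0,0,0],[0,0,0]], "gripper": [0,0,0,0,0,0,0,0,0,0,0,0,0]}}

```text
t: 43.25
eef_pos: [0.4394, 0.1119, 0.196]
tcp_rot: [0.708, 0.706, 0.0, -0.001]
force: [0.6, -0.5, 0.5]
finger_gap: -0.0003
```

Run:
```python
from h import *
c,a=shot('top','top12')
s=read_state(); print(s['eef_pos'],s['force'])
c3,s=shot('side')
# deck long rails/edges: orange patches and dark gap
h=cv2.cvtColor(a,cv2.COLOR_BGR2HSV)
o=((h[...,0]<15)&(h[...,1]>185)&(h[...,2]>110)).astype(np.uint8); o[:, :200]=0; o[:140]=0; o[250:]=0; o[:,400:]=0
for q in cv2.findContours(o,0,1)[0]:
    if cv2.contourArea(q)>100:
        r=cv2.minAreaRect(q); print('patch',r,np.round(onz(c,*r[0],.104),4))
cv2.imwrite('pics/v12.png',np.hstack([cv2.resize(a[130:250,220:380],(400,300),interpolation=2),cv2.resize(s[160:280,270:430],(400,300),interpolation=2)]))
```

```text
[0.43956321 0.11173152 0.1961984 ] [ 0.63455743  0.41224445 -0.45121796]
patch ((364.5, 179.0), (7.0, 28.0), 0.0) [ 0.5981 -0.3132  0.104 ]
```

View pics/v12.png

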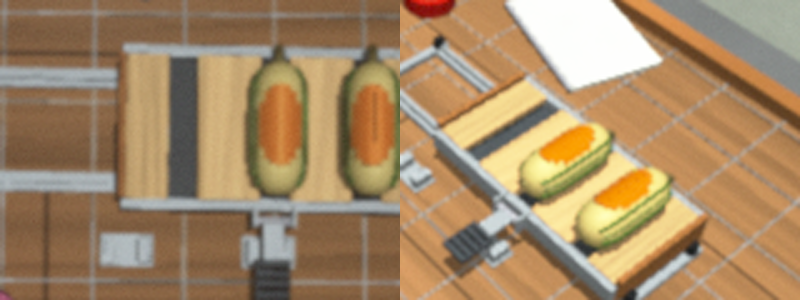

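```bash
python3 -c "
from h import *
robot.finish_job(); print(read_state()['t'])"
```

```text
the job is handed in; nothing more can be done
the job is handed in; nothing more can be done
```

The job is finished and handed in at about 43 s on the robot's clock. Only two of the three squash were on the bench.

**What I did:**
1. I pushed the trolley to the end away from the fan and pushed its pedal down.
2. I rolled both squash until their orange patches faced up. I laid one in the middle gap, tilting the grip 0.2 rad to level its patch, and the other in the gap nearest the fan.
3. I swung the pedal up by its tread, pushed the trolley home to the fan end and pushed the pedal down again.

**Last checks:**
- **Trolley:** the free gap measured at y = −0.140 m, the value expected with the trolley home. The push force also rose without further motion, as it would against the stop.
- **Pedal:** the fingertips stopped 40.5 mm above the bench, the height of the lowered tread, as in the first locking. The last picture also shows the pedal down.
- **Squash:** both appear seated, square and centred, with patches up. I judged this by eye, because the automatic patch finder picked up only one of them in the last image.
- **Other objects:** the robot was clear of everything at hand-in. I didn't measure the tape roll, tin or trowel again at the end, but the arm kept well clear of them.

The only thing out of the ordinary was that the trolley crept about 4 mm toward the fan when I raised the pedal. No grip slip or knocked squash showed up.

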